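# Lay up two covered tea cups, one with its leaf strainer

### The arm

A 6-joint arm with a two-finger parallel gripper is mounted at the origin on the work surface. World frame = base frame: x ahead of the robot, y to its left, z up, the work surface at z = 0. Lengths are in m, angles in rad, forces in N, time in s.
With the tool pointing down it reaches from about 0.35 to 0.975 m from the base axis. Payload 7.1 kg.
Tool frame: the origin (TCP) lies on the centre line of the jaws, within the pads' length; the fingertips stand 17 mm ahead of it and the grasp point (between the pads) lies 2 mm behind it (robot.tip_reach is the distance from the TCP to the fingertips, in m); z points along the fingers, y is the direction in which the jaws open and shut (so a half turn about z gives the same grasp; the last joint's range is limited). The gripper opens to 88 mm and grips with 3 to 60 N. Pads are 20 mm wide; open, the fingers measure 115 mm over their backs; the gripper's body (75 mm by 178 mm) begins 61 mm behind the grasp point.
Start: joints at [1.093, 0.423, 1.63, -0, 1.089, -0.019], TCP at [0.277, 0.56, 0.24] pointing down, gripper open.
Joint ranges: [-3, 3], [-0.9, 2.11], [0.09, 2.58], [-1.31, 4.45], [0.11, 2.69], [-2.54, 2.54]. Speed limits (rad/s): [2.39, 2.39, 3.01, 3.14, 3.14, 3.14].

### API

Orientations are given as a rotation vector (axis times angle).
In Python, from rig import robot, eyes gives the robot as it stands. The module is installed in compiled form; this text tells all that it offers.
- The arm moves only by the shell command python3 -m handwheel 'ROWS' [OPENING]. ROWS is a JSON object of lists of equal length, an entry for each row: "travel": the shift along the world's x, y, z in mm, a list of three; "rotation": the turn, a rotation vector about the world's x, y, z in degrees, a list of three. A call has 1 to 5 rows; each row shifts and turns the commanded pose from where the row before left it; what a row does not reach is not made up. A row lasts 1/12 s, in which the tool goes at most 41.7 mm and 7.16 degrees, less where a joint would pass 70% of its speed; a pose out of reach is approached as far as the arm can. A call with a gripper value outside its range is refused whole. OPENING is the opening, from 0 (shut) to 1 (fully open), set as the call begins (- or left out, the last holds). The fingers move at their own pace and stop on an object; the grip force is fixed at half the most. Time passes only in rows, so rows that do not move let the fingers close. It gives the time, the measured TCP pose, the force and the opening at its end, in the units of the state.
- robot.read_state(): the state, without advancing time (a new reading comes with each control period).
- eyes.snapshot(name): name is "side" or "top" or "wrist"; returns a dict with "frame" (400x640x3 uint8, red, green, blue), "vertical_fov" (degrees; the focal length in pixels is half the picture's height over the tangent of half this angle, whatever the lens; pixels are square), "cx", "cy" (the principal point, pixels), "extrinsics" (4x4, takes a point from camera to world coordinates). Camera axes: x right, y down, z forward; pixel columns grow to the right and rows downward; lengths in m; the calibration is good to about 2 mm. A picture is of the moment at which its call begins. There is no depth.
- robot.job_done(): hands the job in, once; it reports no verdict.
Trained networks look in a picture, given as the dict that the camera call returned (one of the last four; its "shot" number tells which), for a name from the list of things; names that differ only in an ending like _2 or _b are one class to them, and where a whole thing is asked for, a point or a joint stands for the part that bears it (a point fixed in the world has none). Each returns a list of dicts, best first, with "conf" (0 to 1); they miss things now and then, are a little off and sometimes report something else, mostly with a low value. They report only what shows in the picture. A call takes as long as a camera call. They do not tell look-alikes from the thing itself.
- eyes.spot_in(picture, query): "location" ([x, y, z] in m, in the coordinates of the camera as it stood for that picture, good to about 4 mm: the middle of the surface that is visible of it).
- eyes.mark_of(picture, query): "location" ([x, y, z] in m, in the coordinates of the camera as it stood for that picture, good to about 4 mm: a listed point, or the origin of a listed thing).
The state is a dict: "clock": time; "q": joint angles; "joint_velocities": joint speeds; "tau": joint torques, N m; "tcp_pos": TCP position; "ee_rot": TCP orientation; "force": force on the tool from outside, world axes, zero at the start; "ft_torque": the same for the moment, N m; "grip_width": finger opening in m.
Only numpy, scipy, OpenCV 4.12 (cv2) and the standard library are available. Lean on these libraries where they do the work, as an engineer would, in place of code of your own. Each camera call takes 0.05 s, during which the arm holds its last target. There are 200 camera calls.

### The job

Lay up the tray for two teas: stand each cup upright in the middle of the saucer of its own colour, hang the green-collared strainer in the blue cup, then cover each cup with the lid of its own colour so that it sits level and fully home. Set everything down gently, let go of it all, leave the saucers where they stand on the tray, and do not push the teapot, the tea jar or the tin about.

Things in the scene. Friction and masses are not known exactly. Their poses are not given: they have to be found in the camera images.
- blue_cup_center (a point): Blue porcelain tea cup, no handle, upright on the black rubber mat (6 mm thick): 61 mm across over its upper 44 mm (below 22 mm it narrows to a 48 mm foot), 66 mm high, wall 4 mm, mouth 53 mm inside, inner floor 6 mm up; about 0.18 kg. This point is on its axis, half-way up, 33 mm above its underside; z is up.
- white_cup_center (a point): White porcelain tea cup, no handle, upright on the black rubber mat (6 mm thick): 61 mm across over its upper 44 mm (below 22 mm it narrows to a 48 mm foot), 66 mm high, wall 4 mm, mouth 53 mm inside, inner floor 6 mm up; about 0.18 kg. This point is on its axis, half-way up, 33 mm above its underside; z is up.
- strainer_center (a point): Tea strainer standing upright on the rubber mat: steel basket, open on top, tapering from 49 mm across under the collar to 38 mm at its foot; flat green collar round its mouth, 64 mm across outside, 47 mm inside, 42 to 51 mm (the top) above its underside; 70 g. Held by the collar. Hung in a cup, the collar lies on the cup's rim, 9 mm proud. This point: on its axis, 25.5 mm above its underside; z up.
- blue_lid_center (a point): Blue porcelain cup lid lying knob up on the rubber mat, 32 mm high, 60 g. From its underside: 0 to 6 mm a spigot 37 to 41 mm across that drops into the mouth; disc 64 mm across, rim 6 to 9 mm up, domed to 13.5 mm; then a round knob to 32 mm, 19 mm (foot) to 22 mm (top) across. The disc lies on the cup's rim or the strainer's collar. This point: on its axis, 16 mm above its underside; z up.
- white_lid_center (a point): White porcelain cup lid lying knob up on the rubber mat, 32 mm high, 60 g. From its underside: 0 to 6 mm a spigot 37 to 41 mm across that drops into the mouth; disc 64 mm across, rim 6 to 9 mm up, domed to 13.5 mm; then a round knob to 32 mm, 19 mm (foot) to 22 mm (top) across. The disc lies on the cup's rim or the strainer's collar. This point: on its axis, 16 mm above its underside; z up.
- blue_saucer: Blue porcelain saucer standing loose on the wooden tray (floor 6 mm thick, edge 14 mm high; saucer centres about 160 mm apart): a shallow dish 112 mm across and 14 mm high, flat inner floor about 70 mm across, 5 mm above its underside; 0.16 kg. Origin: centre of its underside; z is up.
- white_saucer: White porcelain saucer standing loose on the wooden tray (floor 6 mm thick, edge 14 mm high; saucer centres about 160 mm apart): a shallow dish 112 mm across and 14 mm high, flat inner floor about 70 mm across, 5 mm above its underside; 0.16 kg. Origin: centre of its underside; z is up.
- teapot: Brown clay teapot, a bystander beyond the work: round body 92 mm across, with spout and handle 150 mm long, 80 mm high. Origin: centre of its underside.
- tea_jar: Green glass jar with a steel cap and a paper label, a bystander: 69 mm across, 107 mm high. Origin: centre of its underside.
- milk_tin: Red milk tin, a bystander: 74 mm across, 85 mm high. Origin: centre of its underside.
There are look-alikes about, which are no part of the job. Leave any orange look-alike of the part that bears white_lid_center alone. What is shaped like the part that bears white_cup_center but purple is not meant.

How it is judged:
At the end, for the whole second after the job is handed in: Each cup upright in the saucer of its colour (centred to 12 mm, on its floor); strainer in the blue cup, collar on the rim (4 mm; centred to 8 mm); each lid level on the cup of its colour, seated to 4 mm, centred to 10 mm; tilts under 0.12 rad; saucers within 40 mm of their starts; all at rest (horizontal distance between blue_cup_center and blue_saucer below 0.012 m and z of blue_cup_center in the frame of blue_saucer between 0.033 and 0.043 m and angle between each of blue_cup_center, blue_lid_center, white_cup_center, white_lid_center, strainer_center's own z axis and vertical below 0.12 rad and horizontal distance between blue_lid_center and blue_cup_center below 0.01 m and z of blue_lid_center in the frame of blue_cup_center between 0.048 and 0.056 m and distance of each of blue_saucer, white_saucer from where it was at the start of the episode below 0.04 m and horizontal distance between white_cup_center and white_saucer below 0.012 m and z of white_cup_center in the frame of white_saucer between 0.033 and 0.043 m and horizontal distance between white_lid_center and white_cup_center below 0.01 m and z of white_lid_center in the frame of white_cup_center between 0.039 and 0.047 m and horizontal distance between strainer_center and blue_cup_center below 0.008 m and z of strainer_center in the frame of blue_cup_center between 0.0125 and 0.0205 m and linear speed of each of blue_cup, white_cup, strainer, blue_lid, white_lid below 0.02 m/s); the robot touches nothing.
It fails at once if the clay teapot is moved by more than 25 mm (distance of teapot from where it was at the start of the episode above 0.025 m).
It fails at once if the tea jar is moved by more than 25 mm (distance of tea_jar from where it was at the start of the episode above 0.025 m).
It fails at once if the milk tin is moved by more than 25 mm (distance of milk_tin from where it was at the start of the episode above 0.025 m).
It fails at once if a cup, lid or the strainer is pressed on what it is set on with more than 45 N (contact force between blue_cup and blue_saucer above 45 N or contact force between white_cup and white_saucer above 45 N or contact force between any of strainer, blue_lid and blue_cup above 45 N or contact force between blue_lid and strainer above 45 N or contact force between white_lid and white_cup above 45 N).
It fails at once if a cup, lid or the strainer is dropped: falls free of the fingers faster than 0.7 m/s (a drop of about 25 mm) ((linear speed of blue_cup above 0.7 m/s and contact force between blue_cup and the fingers below 0.1 N) or (linear speed of white_cup above 0.7 m/s and contact force between white_cup and the fingers below 0.1 N) or (linear speed of strainer above 0.7 m/s and contact force between strainer and the fingers below 0.1 N) or (linear speed of blue_lid above 0.7 m/s and contact force between blue_lid and the fingers below 0.1 N) or (linear speed of white_lid above 0.7 m/s and contact force between white_lid and the fingers below 0.1 N)).
It also fails if it takes over 144 s, if anything falls off the work surface, if the arm or the gripper's body presses on something with over 40 N, if the wrist force passes 120 N, or if a joint passes its speed limit or range.

## Working session

There is one attempt and no reset: what is moved stays moved. The work goes in short steps, Python scripts to look and compute and a shell command to move; the robot and the scene stay as the last step left them, time stands still between calls to the robot, and variables do not carry over. Pictures are saved under pics/ and viewed, about 12 in all and at most 16, crops included, and the job is handed in when it is done.

```bash
mkdir -p pics; cat > h.py <<'E'
import numpy as np, cv2
from rig import robot, eyes
N=["blue_cup_center","white_cup_center","strainer_center","blue_lid_center","white_lid_center","blue_saucer","white_saucer","teapot","tea_jar","milk_tin"]
def snap(c): return eyes.snapshot(c)
def w(p,x):
    T=np.array(p["extrinsics"]); return T[:3,:3]@np.array(x)+T[:3,3]
def px(p,X):
    T=np.array(p["extrinsics"]); c=T[:3,:3].T@(np.array(X)-T[:3,3]); f=200/np.tan(np.radians(p["vertical_fov"])/2)
    return np.array([p["cx"]+f*c[0]/c[2],p["cy"]+f*c[1]/c[2]])
def ray(p,u,v,z):
    T=np.array(p["extrinsics"]); f=200/np.tan(np.radians(p["vertical_fov"])/2)
    d=T[:3,:3]@np.array([(u-p["cx"])/f,(v-p["cy"])/f,1]); o=T[:3,3]; return o+d*(z-o[2])/d[2]
def save(p,n): cv2.imwrite("pics/"+n+".png",p["frame"][:,:,::-1])
def marks(p,names=N,mn=0.25):
    for n in names:
        for d in eyes.mark_of(p,n):
            if d["conf"]>mn:
                X=w(p,d["location"]); print(n,round(d["conf"],2),X.round(4),px(p,X).round())
E
python3 - <<'E'
from h import *
for c in("top","side"):
    p=snap(c);save(p,c+"0");print(c,p["vertical_fov"],np.array(p["extrinsics"]).round(3).tolist());marks(p)
s=robot.read_state();print(s)
E
```

```text
top 49.938113593348184 [[-0.012, -0.995, 0.097, 0.43], [-1.0, 0.015, 0.027, -0.043], [-0.029, -0.096, -0.995, 1.119], [0.0, 0.0, 0.0, 1.0]]
blue_cup_center 0.8 [ 0.4728 -0.3224  0.0423] [439. 220.]
white_cup_center 0.9 [ 0.716  -0.3822  0.0375] [458. 124.]
white_cup_center 0.83 [ 0.5805 -0.2594  0.0392] [412. 177.]
white_cup_center 0.6 [ 0.7569 -0.1865 -0.0018] [379. 114.]
strainer_center 0.72 [ 0.4712 -0.3244  0.0403] [439. 220.]
strainer_center 0.64 [ 0.4684 -0.2207  0.0338] [397. 222.]
blue_lid_center 0.57 [ 0.452  -0.1057  0.0208] [351. 229.]
white_lid_center 0.93 [ 0.5588 -0.1516  0.0195] [368. 188.]
white_lid_center 0.76 [ 0.2839 -0.2149  0.0181] [396. 296.]
blue_saucer 0.78 [0.5453 0.3011 0.0049] [195. 196.]
white_saucer 0.82 [0.5514 0.1359 0.0057] [258. 193.]
teapot 0.58 [ 0.7572 -0.1904  0.0014] [380. 114.]
tea_jar 0.94 [7.558e-01 2.000e-03 3.000e-04] [308. 116.]
milk_tin 0.94 [0.7732 0.2015 0.0008] [234. 111.]
side 45.05297290415581 [[0.83, -0.34, 0.443, -0.07], [-0.558, -0.471, 0.683, -0.966], [-0.023, -0.814, -0.58, 0.883], [0.0, 0.0, 0.0, 1.0]]
blue_cup_center 0.69 [ 0.4
[... 757 characters left out ...]
_tin 0.75 [ 0.7545 -0.1918 -0.002 ] [409. 235.]
{'clock': 1.1, 'q': array([ 1.09300912e+00,  4.23068074e-01,  1.62988219e+00,  2.48077157e-07,
        1.08859626e+00, -1.89996131e-02]), 'joint_velocities': array([-0.00268745, -0.00020159, -0.00033878, -0.00090889,  0.00113261,
       -0.00102425]), 'tau': array([-8.70490330e-04, -5.44577265e+01, -2.74051237e+01,  6.42979005e-02,
        1.68735412e-02, -1.09333953e-04]), 'tcp_pos': array([0.27676402, 0.56037835, 0.23970202]), 'ee_rot': array([7.14355733e-01, 3.05928592e+00, 7.03199436e-05]), 'force': array([ 0.36175858, -0.52787972, -0.13203571]), 'ft_torque': array([ 0.00569736, -0.02827566, -0.00650451]), 'grip_width': 0.08762348971677307}
```

View pics/top0.png

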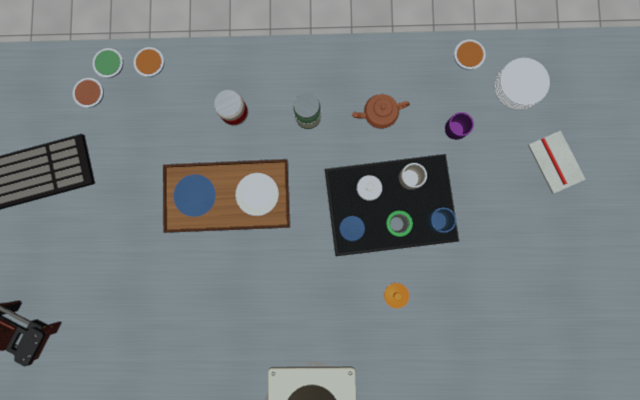

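View pics/side0.png

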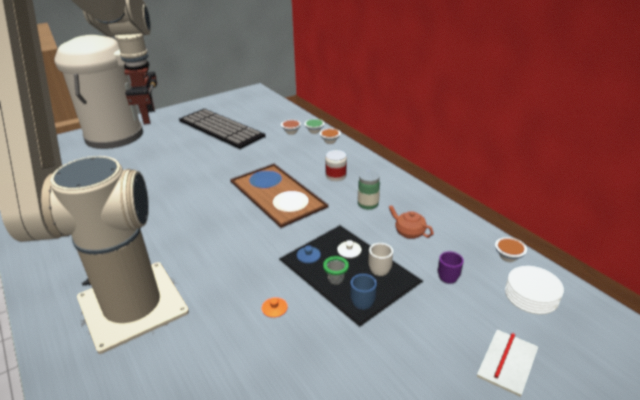

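Top: blue lid (352,229), white lid (369,188), white cup (413,177), strainer (400,223) and blue cup (443,221) are on the mat. The blue saucer (195,196) and white saucer (257,194) are on the tray. The purple cup (459,125) and orange lid (397,296) are decoys. The side view agrees. Next I move over the tray, then over the mat, for close views.

```bash

python3 -m handwheel '{"travel":[[19,-30,7],[19,-30,7],[19,-30,7],[19,-30,7],[19,-30,7]],"rotation":[[0,0,0],[0,0,0],[0,0,0],[0,0,0],[0,0,0]]}' >/dev/null
python3 -m handwheel '{"travel":[[19,-30,7],[19,-30,7],[19,-30,7],[19,-30,7],[19,-30,7]],"rotation":[[0,0,0],[0,0,0],[0,0,0],[0,0,0],[0,0,0]]}' >/dev/null
python3 -m handwheel '{"travel":[[19,-30,7],[19,-30,7],[0,0,0],[0,0,0],[0,0,0]],"rotation":[[0,0,0],[0,0,0],[0,0,0],[0,0,0],[0,0,0]]}'
python3 - <<'E'
from h import *
p=snap("wrist");save(p,"w0");print(p["vertical_fov"],np.array(p["extrinsics"]).round(3).tolist());marks(p,["blue_saucer","white_saucer"])
s=robot.read_state();print(s["clock"],s["tcp_pos"],s["ee_rot"],s["q"])
E
Z='{"travel":[[0,-38,0],[0,-38,0],[0,-38,0],[0,-38,0],[0,-38,0]],"rotation":[[0,0,0],[0,0,0],[0,0,0],[0,0,0],[0,0,0]]}'; 
python3 -m handwheel '{"travel":[[0,-38,0],[0,-38,0],[0,-38,0],[0,-38,0],[0,-38,0]],"rotation":[[0,0,0],[0,0,0],[0,0,0],[0,0,0],[0,0,0]]}' >/dev/null
python3 -m handwheel '{"travel":[[0,-38,0],[0,-38,0],[0,-38,0],[0,-38,0],[0,-38,0]],"rotation":[[0,0,0],[0,0,0],[0,0,0],[0,0,0],[0,0,0]]}' >/dev/null
python3 -m handwheel '{"travel":[[0,-30,0],[0,-30,0],[0,0,0],[0,0,0],[0,0,0]],"rotation":[[0,0,0],[0,0,0],[0,0,0],[0,0,0],[0,0,0]]}'
python3 - <<'E'
from h import *
p=snap("wrist");save(p,"w1");print(np.array(p["extrinsics"]).round(3).tolist());marks(p,N[:5])
s=robot.read_state();print(s["clock"],s["tcp_pos"],s["ee_rot"],s["q"])
a=cv2.imread("pics/w0.png");b=cv2.imread("pics/w1.png");cv2.imwrite("pics/w01.png",cv2.resize(np.vstack([a,b]),(480,600)))
E
```

```text
clock: 2.35
tcp_pos: [0.5044, 0.2005, 0.3234]
ee_rot: [-0.715, -3.058, -0.0]
force: [0.1, 0.6, 0.1]
grip_width: 0.0878
59.0201577218834 [[0.444, 0.869, 0.218, 0.445], [0.896, -0.43, -0.108, 0.229], [0.0, 0.244, -0.97, 0.469], [0.0, 0.0, 0.0, 1.0]]
blue_saucer 0.87 [0.5434 0.3    0.0065] [399. 150.]
white_saucer 0.61 [0.5493 0.1353 0.0083] [289. 208.]
2.5 [0.50393475 0.20136459 0.32329122] [-7.11715096e-01 -3.05909987e+00  4.52205583e-04] [ 3.58111086e-01  2.11779626e-01  1.72755911e+00  2.12720500e-04
  1.20307265e+00 -7.55584603e-01]
clock: 3.75
tcp_pos: [0.5048, -0.2384, 0.3233]
ee_rot: [-0.713, -3.059, -0.001]
force: [0.4, 0.7, -0.4]
grip_width: 0.088
[[0.442, 0.87, 0.218, 0.445], [0.897, -0.429, -0.107, -0.21], [0.001, 0.243, -0.97, 0.469], [0.0, 0.0, 0.0, 1.0]]
blue_cup_center 0.85 [ 0.4729 -0.3267  0.0382] [242. 169.]
white_cup_center 0.85 [ 0.7095 -0.3812  0.0309] [291. 333.]
white_cup_center 0.74 [ 0.5813 -0.2596  0.0403] [329. 222.]
strainer_center 0.65 [ 0.4641 -0.2251  0.0282] [313. 125.]
blue_lid_center 0.72 [ 0.4538 -0.1073  0.0201] [397.  73.]
white_lid_center 0.93 [ 0.5589 -0.1509  0.0235] [398. 167.]
4.05 [ 0.50494398 -0.23865044  0.32381402] [7.12046129e-01 3.05968118e+00 2.22062704e-06] [-4.62838565e-01  2.36323754e-01  1.69456868e+00  3.87969415e-05
  1.21055412e+00 -1.57634997e+00]
```

View pics/w01.png

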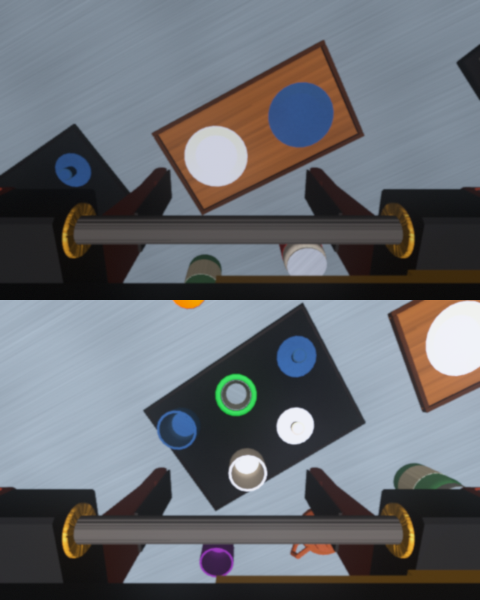

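```bash
cat >> h.py <<'E'
def circ(p,kind,X,z,rw=0.06,R=None):
    """segment colour near X, map outer hull to plane z, LSQ circle -> centre, radius"""
    from scipy.optimize import least_squares
    hsv=cv2.cvtColor(np.ascontiguousarray(p["frame"]),cv2.COLOR_RGB2HSV); h,s,v=[hsv[:,:,i].astype(int) for i in range(3)]
    m={"blue":(h>98)&(h<122)&(s>110)&(v>50),"green":(h>45)&(h<80)&(s>140)&(v>90),"white":(s<45)&(v>175)}[kind].astype(np.uint8)
    u,vv=px(p,[X[0],X[1],z]).round().astype(int); r=int(np.linalg.norm(px(p,[X[0]+rw,X[1],z])-[u,vv]))
    k=np.zeros_like(m); cv2.circle(k,(int(u),int(vv)),r,1,-1); m=m*k
    cs=cv2.findContours(m,cv2.RETR_EXTERNAL,cv2.CHAIN_APPROX_NONE)[0]
    if not cs: print(kind,"none"); return
    c=cv2.convexHull(max(cs,key=cv2.contourArea))[:,0]
    P=np.array([ray(p,a,b,z)[:2] for a,b in c.astype(float)])
    f=least_squares(lambda q:np.hypot(*(P-q[:2]).T)-(R or q[2]),[*P.mean(0),.03],loss="soft_l1",f_scale=.001)
    print(kind,"c",f.x[:2].round(4),"r",f.x[2].round(4),"rms",np.sqrt((f.fun**2).mean()).round(5),"n",len(c),"px",px(p,[*f.x[:2],z]).round())
    return f.x
E
python3 - <<'E'
from h import *
p=snap("wrist"); t=snap("top")
q=dict(frame=cv2.imread("pics/w0.png")[:,:,::-1],vertical_fov=p["vertical_fov"],cx=p["cx"],cy=p["cy"],extrinsics=[[0.444, 0.869, 0.218, 0.445], [0.896, -0.43, -0.108, 0.229], [0.0, 0.244, -0.97, 0.469], [0,0,0,1]])
print("wrist mat")
for a in (p,t):
    circ(a,"green",(.468,-.223),.057); circ(a,"blue",(.453,-.107),.0145); circ(a,"white",(.558,-.152),.0145)
    circ(a,"blue",(.473,-.325),.072,.045); circ(a,"white",(.583,-.260),.072,.045)
print("saucers")
for a in (q,t):
    circ(a,"blue",(.546,.299),.020,.08); circ(a,"white",(.55,.135),.020,.08)
print(robot.read_state()["clock"])
E
```

```text
wrist mat
green c [ 0.465  -0.2232] r 0.0322 rms 0.00011 n 33 px [315. 126.]
blue c [ 0.4554 -0.1089] r 0.0331 rms 0.00015 n 30 px [395.  75.]
white c [ 0.5597 -0.1559] r 0.0321 rms 0.00011 n 33 px [393. 167.]
blue c [ 0.471 -0.324] r 0.0321 rms 0.00136 n 34 px [238. 171.]
white c [ 0.5905 -0.2601] r 0.0374 rms 0.00199 n 28 px [333. 237.]
green c [ 0.4706 -0.2236] r 0.0271 rms 0.0012 n 8 px [400. 221.]
blue c [ 0.456  -0.1076] r 0.0329 rms 0.00032 n 19 px [352. 228.]
white c [ 0.56   -0.1544] r 0.0299 rms 0.00029 n 18 px [369. 187.]
blue c [ 0.4672 -0.3285] r 0.0252 rms 0.00055 n 8 px [445. 222.]
white none
saucers
blue c [0.5454 0.2978] r 0.0539 rms 0.0001 n 37 px [401. 154.]
white c [0.5463 0.135 ] r 0.0552 rms 0.00012 n 43 px [288. 209.]
blue c [0.5463 0.2992] r 0.0529 rms 0.00026 n 32 px [194. 195.]
white c [0.5474 0.1365] r 0.0532 rms 0.00024 n 28 px [256. 194.]
4.15
```

```bash

python3 -m handwheel '{"travel":[[15.5,-4.4,-34],[15.5,-4.4,-34],[15.5,-4.4,-34],[15.5,-4.4,-34],[15.5,-4.4,-34]],"rotation":[[0,0,0],[0,0,0],[0,0,0],[0,0,0],[0,0,0]]}' >/dev/null
python3 -m handwheel '{"travel":[[0,0,-25],[0,0,-25],[0,0,-25],[0,0,-25],[0,0,0]],"rotation":[[0,0,0],[0,0,0],[0,0,0],[0,0,0],[0,0,0]]}'
python3 -m handwheel '{"travel":[[0,0,0],[0,0,0],[0,0,0],[0,0,0],[0,0,0]],"rotation":[[0,0,0],[0,0,0],[0,0,0],[0,0,0],[0,0,0]]}' 0
python3 -m handwheel '{"travel":[[0,0,0],[0,0,0],[0,0,0],[0,0,0],[0,0,0]],"rotation":[[0,0,0],[0,0,0],[0,0,0],[0,0,0],[0,0,0]]}'
python3 - <<'E'
from h import *
p=snap("wrist");save(p,"g1");marks(p,["white_cup_center"])
E
```

```text
clock: 4.98
tcp_pos: [0.5793, -0.2601, 0.0489]
ee_rot: [-0.712, -3.052, -0.003]
force: [-0.5, 1.1, -0.8]
grip_width: 0.0876
clock: 5.4
tcp_pos: [0.5835, -0.262, 0.0556]
ee_rot: [0.714, 3.056, -0.001]
force: [-0.2, 1.9, 4.9]
grip_width: 0.0614
clock: 5.82
tcp_pos: [0.5834, -0.262, 0.0556]
ee_rot: [0.714, 3.056, -0.001]
force: [0.2, 1.0, 7.0]
grip_width: 0.0616
white_cup_center 0.61 [ 0.5811 -0.263   0.0425] [315. 243.]
```

View pics/g1.png

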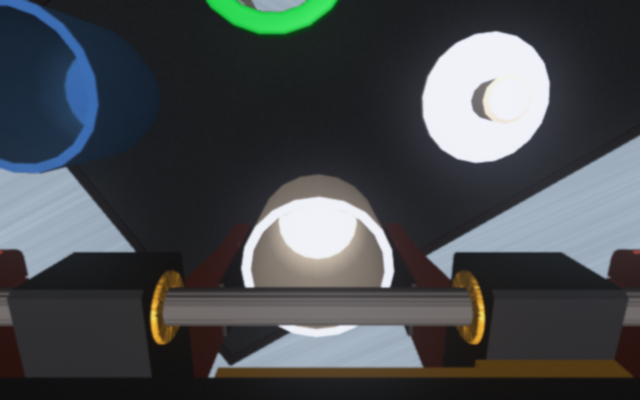

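```bash

python3 -m handwheel '{"travel":[[0,0,12],[0,0,30],[0,0,38],[0,9,38],[-3.3,36,2]],"rotation":[[0,0,0],[0,0,0],[0,0,0],[0,0,0],[0,0,0]]}' 
python3 -m handwheel '{"travel":[[-3.3,36,0],[-3.3,36,0],[-3.3,36,0],[-3.3,36,0],[-3.3,36,0]],"rotation":[[0,0,0],[0,0,0],[0,0,0],[0,0,0],[0,0,0]]}' >/dev/null
python3 -m handwheel '{"travel":[[-3.3,36,0],[-3.3,36,0],[-3.3,36,0],[-3.3,36,0],[-3.3,28,0]],"rotation":[[0,0,0],[0,0,0],[0,0,0],[0,0,0],[0,0,0]]}' >/dev/null
python3 -m handwheel '{"travel":[[0,0,0],[0,0,0],[0,0,0]],"rotation":[[0,0,0],[0,0,0],[0,0,0]]}' 
python3 - <<'E'
from h import *
p=snap("wrist");save(p,"g2");marks(p,["white_cup_center","white_saucer"])
s=robot.read_state();print(s["tcp_pos"],s["ee_rot"],s["force"])
z=s["tcp_pos"][2]-.0556+.072
c=ray(p,318,266,z);print("mouth",c,"minus tcp",c-s["tcp_pos"])
E
```

```text
clock: 6.33
tcp_pos: [0.5837, -0.2215, 0.1822]
ee_rot: [0.716, 3.044, -0.005]
force: [2.1, -0.6, -1.2]
grip_width: 0.0617
clock: 7.42
tcp_pos: [0.5458, 0.135, 0.1742]
ee_rot: [0.713, 3.059, -0.0]
force: [-0.7, 0.3, -2.4]
grip_width: 0.0616
white_cup_center 0.78 [0.5443 0.1385 0.159 ] [324. 239.]
white_saucer 0.87 [0.5467 0.1339 0.0072] [317. 182.]
[0.54606242 0.13415959 0.17385856] [ 7.16712584e-01  3.05868896e+00 -3.24705481e-04] [ 0.44369319 -0.16127256 -2.06283567]
mouth [0.54214882 0.13623933 0.19025856] minus tcp [-0.0039136   0.00207974  0.0164    ]
```

View pics/g2.png

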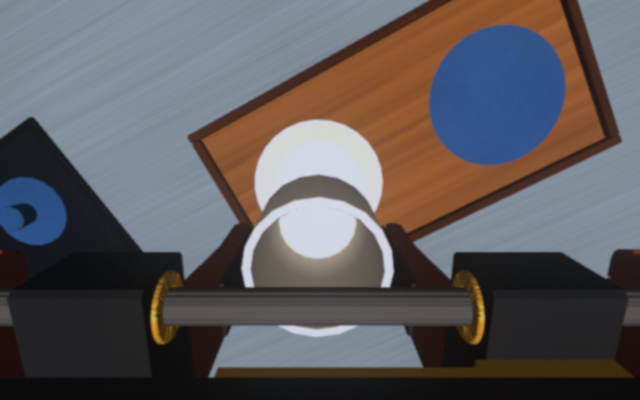

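```bash

python3 -m handwheel '{"travel":[[4.5,0,-20],[0,0,-30],[0,0,-30],[0,0,-20],[0,0,-6]],"rotation":[[0,0,0],[0,0,0],[0,0,0],[0,0,0],[0,0,0]]}' 
python3 -m handwheel '{"travel":[[0,0,0],[0,0,-1],[0,0,-1],[0,0,-1],[0,0,0]],"rotation":[[0,0,0],[0,0,0],[0,0,0],[0,0,0],[0,0,0]]}' 
python3 -m handwheel '{"travel":[[0,0,-1],[0,0,-1],[0,0,0],[0,0,0]],"rotation":[[0,0,0],[0,0,0],[0,0,0],[0,0,0]]}' 
```

```text
clock: 7.98
tcp_pos: [0.5486, 0.1337, 0.0646]
ee_rot: [-0.716, -3.054, 0.004]
force: [-1.3, 0.9, -1.9]
grip_width: 0.0616
clock: 8.4
tcp_pos: [0.5511, 0.1355, 0.0657]
ee_rot: [0.714, 3.058, 0.001]
force: [-0.5, -0.6, -1.5]
grip_width: 0.0613
clock: 8.73
tcp_pos: [0.5504, 0.1354, 0.0627]
ee_rot: [-0.714, -3.059, 0.0]
force: [0.4, 0.2, -2.8]
grip_width: 0.0618
```

```bash

python3 -m handwheel '{"travel":[[0,0,-1],[0,0,0],[0,0,-1],[0,0,0],[0,0,0]],"rotation":[[0,0,0],[0,0,0],[0,0,0],[0,0,0],[0,0,0]]}' 
python3 -m handwheel '{"travel":[[0,0,-1],[0,0,0],[0,0,0]],"rotation":[[0,0,0],[0,0,0],[0,0,0]]}' 
```

```text
clock: 9.15
tcp_pos: [0.5505, 0.1354, 0.0607]
ee_rot: [0.714, 3.059, 0.0]
force: [-0.5, 0.6, -1.2]
grip_width: 0.0615
clock: 9.4
tcp_pos: [0.5505, 0.1354, 0.0606]
ee_rot: [0.714, 3.059, 0.0]
force: [-2.7, -0.2, 9.2]
grip_width: 0.0615
```

```bash

python3 -m handwheel '{"travel":[[0,0,0],[0,0,0],[0,0,0],[0,0,0]],"rotation":[[0,0,0],[0,0,0],[0,0,0],[0,0,0]]}' 1 
python3 -m handwheel '{"travel":[[0,0,20],[0,0,35],[0,0,40],[0,0,40],[-6.5,-38.4,0]],"rotation":[[0,0,0],[0,0,0],[0,0,0],[0,0,0],[0,0,0]]}' >/dev/null
python3 -m handwheel '{"travel":[[-6.5,-38.4,0],[-6.5,-38.4,0],[-6.5,-38.4,0],[-6.5,-38.4,0],[-6.5,-38.4,0]],"rotation":[[0,0,0],[0,0,0],[0,0,0],[0,0,0],[0,0,0]]}' >/dev/null
python3 -m handwheel '{"travel":[[-6.5,-38.4,0],[-6.5,-38.4,0],[-6.5,-38.4,0],[-6.5,-38.4,0],[-6.5,-38.4,0]],"rotation":[[0,0,0],[0,0,0],[0,0,0],[0,0,0],[0,0,0]]}' >/dev/null
python3 -m handwheel '{"travel":[[-6.5,-38.4,0],[0,0,0],[0,0,0]],"rotation":[[0,0,0],[0,0,0],[0,0,0]]}' 
python3 - <<'E'
from h import *
p=snap("wrist");save(p,"g3");marks(p,["blue_cup_center"]);p=snap("top");marks(p,["white_cup_center"]);
print(robot.read_state()["tcp_pos"])
E
```

```text
clock: 9.73
tcp_pos: [0.5505, 0.1354, 0.0596]
ee_rot: [0.714, 3.059, -0.0]
force: [-0.0, 1.0, 0.2]
grip_width: 0.0847
clock: 11.23
tcp_pos: [0.4718, -0.3271, 0.1944]
ee_rot: [-0.72, -3.058, -0.0]
force: [0.1, 0.3, 0.3]
grip_width: 0.0878
blue_cup_center 0.64 [ 0.4709 -0.3204  0.039 ] [325. 179.]
white_cup_center 0.84 [ 0.7151 -0.3851  0.0385] [459. 124.]
white_cup_center 0.75 [0.549  0.1375 0.0443] [255. 192.]
[ 0.47260456 -0.32394119  0.19450934]
```

View pics/g3.png

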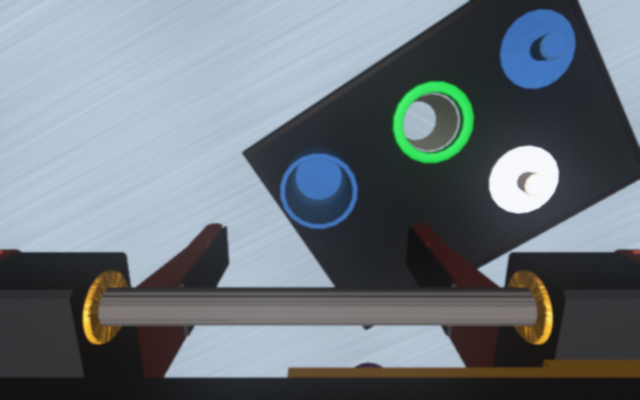

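```bash

python3 - <<'E'
from h import *
p=snap("wrist")
print(ray(p,319,190,.072)); circ(p,"green",(.466,-.223),.057); circ(p,"blue",(.455,-.108),.0145); circ(p,"white",(.56,-.155),.0145,.045)
E
```

```text
[ 0.47108377 -0.32257337  0.072     ]
green c [ 0.4649 -0.2235] r 0.0321 rms 0.00014 n 39 px [428. 125.]
blue c [ 0.4554 -0.1087] r 0.033 rms 0.00014 n 40 px [533.  52.]
white c [ 0.5598 -0.1556] r 0.0323 rms 0.00014 n 39 px [519. 182.]
```

```bash

python3 -m handwheel '{"travel":[[-1.5,1.4,-30],[0,0,-35],[0,0,-35],[0,0,-30],[0,0,-10]],"rotation":[[0,0,0],[0,0,0],[0,0,0],[0,0,0],[0,0,0]]}' 
python3 -m handwheel '{"travel":[[0,0,0],[0,0,0],[0,0,0],[0,0,0],[0,0,0]],"rotation":[[0,0,0],[0,0,0],[0,0,0],[0,0,0],[0,0,0]]}' 0
python3 -m handwheel '{"travel":[[0,0,0],[0,0,0]],"rotation":[[0,0,0],[0,0,0]]}'
python3 - <<'E'
from h import *
p=snap("wrist");s=robot.read_state();save(p,"g4")
a=cv2.imread("pics/g4.png")[120:360,160:480];cv2.imwrite("pics/g4c.png",a);print(s["tcp_pos"]);marks(p,["blue_cup_center"]);
print(px(p,[*s["tcp_pos"][:2],.072]))
E
```

```text
clock: 11.9
tcp_pos: [0.4693, -0.3213, 0.051]
ee_rot: [-0.71, -3.055, -0.004]
force: [-0.8, 0.3, -0.4]
grip_width: 0.0881
clock: 12.32
tcp_pos: [0.4721, -0.3249, 0.0566]
ee_rot: [0.713, 3.056, -0.002]
force: [0.3, 0.4, 6.9]
grip_width: 0.0606
clock: 12.48
tcp_pos: [0.4721, -0.3249, 0.0566]
ee_rot: [0.714, 3.056, -0.002]
force: [-0.2, -0.0, 8.2]
grip_width: 0.0606
[ 0.47207778 -0.32489496  0.05660974]
blue_cup_center 0.69 [ 0.4709 -0.3236  0.0392] [320. 240.]
[319.28758652 274.11654351]
```

View pics/g4c.png

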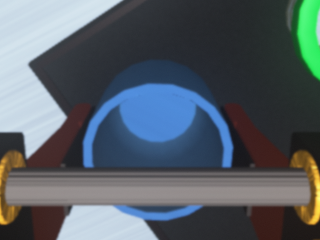

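```bash

python3 -m handwheel '{"travel":[[0,0,12],[0,0,30],[0,0,38],[0,5,38],[4.7,38.9,4]],"rotation":[[0,0,0],[0,0,0],[0,0,0],[0,0,0],[0,0,0]]}' 
python3 -m handwheel '{"travel":[[4.7,38.9,0],[4.7,38.9,0],[4.7,38.9,0],[4.7,38.9,0],[4.7,38.9,0]],"rotation":[[0,0,0],[0,0,0],[0,0,0],[0,0,0],[0,0,0]]}' >/dev/null
python3 -m handwheel '{"travel":[[4.7,38.9,0],[4.7,38.9,0],[4.7,38.9,0],[4.7,38.9,0],[4.7,38.9,0]],"rotation":[[0,0,0],[0,0,0],[0,0,0],[0,0,0],[0,0,0]]}' >/dev/null
python3 -m handwheel '{"travel":[[4.7,38.9,0],[4.7,38.9,0],[4.7,38.9,0],[4.7,38.9,0],[4.7,34,0]],"rotation":[[0,0,0],[0,0,0],[0,0,0],[0,0,0],[0,0,0]]}' >/dev/null
python3 -m handwheel '{"travel":[[0,0,0],[0,0,0],[0,0,0]],"rotation":[[0,0,0],[0,0,0],[0,0,0]]}'
```

```text
clock: 13.0
tcp_pos: [0.4793, -0.2858, 0.1845]
ee_rot: [0.717, 3.045, -0.009]
force: [2.0, -0.3, -0.9]
grip_width: 0.0611
clock: 14.5
tcp_pos: [0.5456, 0.298, 0.177]
ee_rot: [-0.713, -3.059, 0.001]
force: [-0.6, -0.3, -1.5]
grip_width: 0.0607
```

```bash

python3 -m handwheel '{"travel":[[1.2,0,-24],[0,0,-34],[0,0,-30],[0,0,-16],[0,0,-5]],"rotation":[[0,0,0],[0,0,0],[0,0,0],[0,0,0],[0,0,0]]}' 
python3 -m handwheel '{"travel":[[0,0,0],[0,0,-1],[0,0,-1],[0,0,-1],[0,0,0]],"rotation":[[0,0,0],[0,0,0],[0,0,0],[0,0,0],[0,0,0]]}' 
python3 -m handwheel '{"travel":[[0,0,-1],[0,0,0],[0,0,-1],[0,0,0]],"rotation":[[0,0,0],[0,0,0],[0,0,0],[0,0,0]]}' 
```

```text
clock: 14.92
tcp_pos: [0.5453, 0.2956, 0.0649]
ee_rot: [-0.716, -3.054, 0.006]
force: [-0.1, -0.5, -1.4]
grip_width: 0.0606
clock: 15.33
tcp_pos: [0.5479, 0.2986, 0.0658]
ee_rot: [0.714, 3.058, 0.002]
force: [-0.4, 0.1, -1.4]
grip_width: 0.0606
clock: 15.67
tcp_pos: [0.5473, 0.2985, 0.0626]
ee_rot: [-0.714, -3.059, 0.0]
force: [0.1, -0.2, -1.0]
grip_width: 0.0608
```

```bash

python3 -m handwheel '{"travel":[[0,0,-1],[0,0,0],[0,0,0]],"rotation":[[0,0,0],[0,0,0],[0,0,0]]}' 
python3 -m handwheel '{"travel":[[0,0,-1],[0,0,0],[0,0,0]],"rotation":[[0,0,0],[0,0,0],[0,0,0]]}' 
```

```text
clock: 15.92
tcp_pos: [0.5474, 0.2985, 0.0617]
ee_rot: [0.714, 3.059, 0.0]
force: [0.5, 0.8, 0.1]
grip_width: 0.0607
clock: 16.17
tcp_pos: [0.5474, 0.2986, 0.0617]
ee_rot: [0.714, 3.059, 0.0]
force: [-2.6, -1.2, 9.5]
grip_width: 0.0607
```

```bash

python3 -m handwheel '{"travel":[[0,0,0],[0,0,0],[0,0,0],[0,0,0],[0,0,0]],"rotation":[[0,0,0],[0,0,0],[0,0,0],[0,0,0],[0,0,0]]}' 1 
python3 -m handwheel '{"travel":[[0,0,20],[0,0,37],[0,0,40],[0,0,41],[0,0,0]],"rotation":[[0,0,0],[0,0,0],[0,0,0],[0,0,0],[0,0,0]]}' 
python3 -m handwheel '{"travel":[[0,0,0],[0,0,0]],"rotation":[[0,0,0],[0,0,0]]}' 
python3 - <<'E'
from h import *
p=snap("wrist");s=robot.read_state();save(p,"g5")
print(s["tcp_pos"]);marks(p,["blue_cup_center","white_cup_center","blue_saucer","white_saucer"])
p=snap("top");marks(p,["blue_cup_center","white_cup_center","blue_saucer","white_saucer"])
E
```

```text
clock: 16.58
tcp_pos: [0.5474, 0.2984, 0.0605]
ee_rot: [-0.714, -3.059, 0.0]
force: [-0.4, -0.3, 0.6]
grip_width: 0.087
clock: 17.0
tcp_pos: [0.5514, 0.3006, 0.2069]
ee_rot: [0.712, 3.05, 0.013]
force: [1.9, 1.5, 0.4]
grip_width: 0.088
clock: 17.17
tcp_pos: [0.547, 0.2983, 0.1983]
ee_rot: [-0.714, -3.059, 0.0]
force: [0.1, 0.7, 0.1]
grip_width: 0.0877
[0.54650437 0.29797112 0.19731894]
blue_cup_center 0.63 [0.5457 0.3015 0.0427] [321. 180.]
blue_cup_center 0.67 [0.5484 0.3009 0.0447] [190. 193.]
white_cup_center 0.88 [ 0.7122 -0.3823  0.0402] [459. 125.]
white_cup_center 0.56 [0.5448 0.1393 0.0442] [254. 194.]
blue_saucer 0.61 [0.5451 0.3012 0.0028] [195. 196.]
white_saucer 0.9 [0.5503 0.1354 0.0061] [258. 193.]
white_saucer 0.69 [0.7675 0.2048 0.0041] [232. 113.]
```

View pics/g5.png

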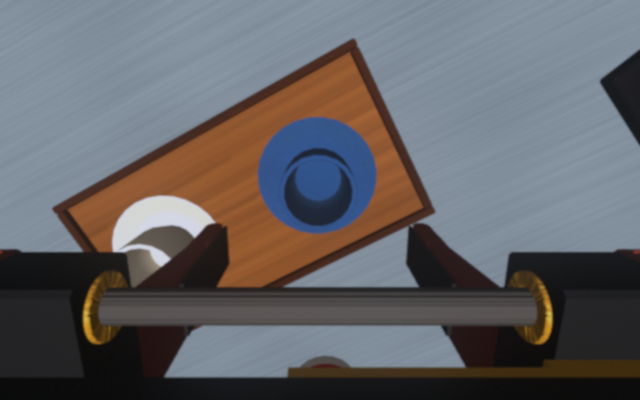

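```bash

python3 - <<'E'
from h import *
p=snap("wrist");print(ray(p,318.5,191,.077))
E
python3 -m handwheel '{"travel":[[-5.9,-37.3,0],[-5.9,-37.3,0],[-5.9,-37.3,0],[-5.9,-37.3,0],[-5.9,-37.3,0]],"rotation":[[0,0,0],[0,0,0],[0,0,0],[0,0,0],[0,0,0]]}' >/dev/null
python3 -m handwheel '{"travel":[[-5.9,-37.3,0],[-5.9,-37.3,0],[-5.9,-37.3,0],[-5.9,-37.3,0],[-5.9,-37.3,0]],"rotation":[[0,0,0],[0,0,0],[0,0,0],[0,0,0],[0,0,0]]}' >/dev/null
python3 -m handwheel '{"travel":[[-5.9,-37.3,0],[-5.9,-37.3,0],[-5.9,-37.3,0],[-5.9,-37.3,0],[0,0,0]],"rotation":[[0,0,0],[0,0,0],[0,0,0],[0,0,0],[0,0,0]]}' >/dev/null
python3 -m handwheel '{"travel":[[0,0,0],[0,0,0]],"rotation":[[0,0,0],[0,0,0]]}' 
python3 - <<'E'
from h import *
p=snap("wrist");s=robot.read_state()
print(s["tcp_pos"]); circ(p,"green",(.466,-.223),.057)
E
```

```text
[0.54602518 0.29910323 0.077     ]
clock: 19.13
tcp_pos: [0.4646, -0.2234, 0.1985]
ee_rot: [-0.716, -3.059, -0.001]
force: [0.2, 0.4, -0.7]
grip_width: 0.0877
[ 0.46472045 -0.22280766  0.1985781 ]
green c [ 0.4649 -0.2231] r 0.0323 rms 0.00011 n 34 px [319. 187.]
```

```bash

python3 -m handwheel '{"travel":[[0.2,-0.3,-30],[0,0,-36],[0,0,-36],[0,0,-26],[0,0,-8]],"rotation":[[0,0,0],[0,0,0],[0,0,0],[0,0,0],[0,0,0]]}' 
python3 -m handwheel '{"travel":[[0,0,0],[0,0,0],[0,0,0]],"rotation":[[0,0,0],[0,0,0],[0,0,0]]}' 
python3 -m handwheel '{"travel":[[0,0,0],[0,0,0],[0,0,0],[0,0,0],[0,0,0]],"rotation":[[0,0,0],[0,0,0],[0,0,0],[0,0,0],[0,0,0]]}' 0
python3 -m handwheel '{"travel":[[0,0,0],[0,0,0]],"rotation":[[0,0,0],[0,0,0]]}'
python3 - <<'E'
from h import *
p=snap("wrist");s=robot.read_state();save(p,"g6")
print(s["tcp_pos"],s["force"]);circ(p,"green",(.466,-.223),.057)
cv2.imwrite("pics/g6c.png",cv2.imread("pics/g6.png")[120:360,160:480])
E
```

```text
clock: 19.6
tcp_pos: [0.4631, -0.2212, 0.0593]
ee_rot: [-0.709, -3.054, -0.002]
force: [-0.3, -1.3, 0.9]
grip_width: 0.0877
clock: 19.85
tcp_pos: [0.4662, -0.224, 0.0642]
ee_rot: [0.712, 3.057, -0.001]
force: [0.3, -0.3, 0.6]
grip_width: 0.0877
clock: 20.27
tcp_pos: [0.4653, -0.2242, 0.0634]
ee_rot: [0.715, 3.058, -0.0]
force: [-0.5, 0.7, 7.1]
grip_width: 0.0629
clock: 20.43
tcp_pos: [0.4653, -0.2242, 0.0634]
ee_rot: [0.715, 3.058, -0.0]
force: [-1.5, 1.0, 7.3]
grip_width: 0.0635
[ 0.46537165 -0.22424009  0.06339329] [0.15072425 1.32264029 6.28175776]
green c [ 0.4638 -0.2244] r 0.0319 rms 0.0002 n 38 px [317. 249.]
```

View pics/g6c.png

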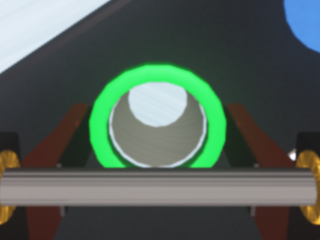

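```bash

python3 -m handwheel '{"travel":[[0,0,15],[0,0,35],[0,0,40],[0,0,40],[5.9,37.3,7]],"rotation":[[0,0,0],[0,0,0],[0,0,0],[0,0,0],[0,0,0]]}' 
python3 -m handwheel '{"travel":[[5.9,37.3,0],[5.9,37.3,0],[5.9,37.3,0],[5.9,37.3,0],[5.9,37.3,0]],"rotation":[[0,0,0],[0,0,0],[0,0,0],[0,0,0],[0,0,0]]}' >/dev/null
python3 -m handwheel '{"travel":[[5.9,37.3,0],[5.9,37.3,0],[5.9,37.3,0],[5.9,37.3,0],[5.9,37.3,0]],"rotation":[[0,0,0],[0,0,0],[0,0,0],[0,0,0],[0,0,0]]}' >/dev/null
python3 -m handwheel '{"travel":[[5.9,37.3,0],[5.8,37.3,0],[5.8,37.3,0],[0,0,0],[0,0,0]],"rotation":[[0,0,0],[0,0,0],[0,0,0],[0,0,0],[0,0,0]]}' >/dev/null
python3 -m handwheel '{"travel":[[0,0,0],[0,0,0]],"rotation":[[0,0,0],[0,0,0]]}'
python3 - <<'E'
from h import *
p=snap("wrist");s=robot.read_state();save(p,"g7")
print(s["tcp_pos"],s["force"]);circ(p,"green",s["tcp_pos"],s["tcp_pos"][2]-.0064)
E
```

```text
clock: 20.9
tcp_pos: [0.4742, -0.1917, 0.206]
ee_rot: [0.718, 3.047, -0.005]
force: [1.6, -1.1, 0.0]
grip_width: 0.0631
clock: 22.32
tcp_pos: [0.5469, 0.2968, 0.1994]
ee_rot: [-0.716, -3.058, 0.002]
force: [-0.7, -0.0, -1.0]
grip_width: 0.0633
[0.54710784 0.2966731  0.19953595] [ 0.79285265  0.1200894  -1.26478391]
green c [0.5453 0.2966] r 0.0312 rms 0.00025 n 38 px [317. 250.]
```

```bash

python3 -m handwheel '{"travel":[[0.3,1.9,-20],[0,0,-25],[0,0,-15],[0,0,0],[0,0,0]],"rotation":[[0,0,0],[0,0,0],[0,0,0],[0,0,0],[0,0,0]]}' 
python3 -m handwheel '{"travel":[[0,0,-8],[0,0,-8],[0,0,-8],[0,0,-6],[0,0,0]],"rotation":[[0,0,0],[0,0,0],[0,0,0],[0,0,0],[0,0,0]]}' 
python3 -m handwheel '{"travel":[[0,0,-2],[0,0,-2],[0,0,-2],[0,0,0],[0,0,0]],"rotation":[[0,0,0],[0,0,0],[0,0,0],[0,0,0],[0,0,0]]}' 
```

```text
clock: 22.78
tcp_pos: [0.5474, 0.2988, 0.1393]
ee_rot: [-0.716, -3.057, 0.002]
force: [0.9, -1.0, -0.5]
grip_width: 0.0633
clock: 23.2
tcp_pos: [0.5469, 0.2996, 0.1082]
ee_rot: [-0.714, -3.058, 0.002]
force: [0.2, -0.6, -0.6]
grip_width: 0.0631
clock: 23.62
tcp_pos: [0.5477, 0.3001, 0.1037]
ee_rot: [0.714, 3.059, -0.0]
force: [-1.0, 0.3, -1.2]
grip_width: 0.0632
```

```bash

python3 -m handwheel '{"travel":[[0,-1.5,0],[0,0,-1],[0,0,-2],[0,0,-2],[0,0,0]],"rotation":[[0,0,0],[0,0,0],[0,0,0],[0,0,0],[0,0,0]]}' 
python3 -m handwheel '{"travel":[[0,0,-1],[0,0,-1],[0,0,-1],[0,0,0],[0,0,0]],"rotation":[[0,0,0],[0,0,0],[0,0,0],[0,0,0],[0,0,0]]}' 
python3 -m handwheel '{"travel":[[0,0,-1],[0,0,0],[0,0,0]],"rotation":[[0,0,0],[0,0,0],[0,0,0]]}'
```

```text
clock: 24.03
tcp_pos: [0.5474, 0.2984, 0.0982]
ee_rot: [-0.714, -3.059, 0.001]
force: [0.4, -0.1, -1.2]
grip_width: 0.0631
clock: 24.45
tcp_pos: [0.5476, 0.2986, 0.0956]
ee_rot: [-0.714, -3.059, 0.0]
force: [0.5, 1.1, 0.1]
grip_width: 0.0629
clock: 24.7
tcp_pos: [0.5476, 0.2986, 0.0946]
ee_rot: [-0.714, -3.059, 0.0]
force: [0.1, -0.8, -0.5]
grip_width: 0.0629
```

```bash

python3 -m handwheel '{"travel":[[0,0,-1],[0,0,0],[0,0,0]],"rotation":[[0,0,0],[0,0,0],[0,0,0]]}'
python3 -m handwheel '{"travel":[[0,0,-1],[0,0,0],[0,0,0]],"rotation":[[0,0,0],[0,0,0],[0,0,0]]}'
```

```text
clock: 24.95
tcp_pos: [0.5476, 0.2986, 0.0937]
ee_rot: [-0.714, -3.059, 0.0]
force: [-0.7, 0.4, -0.3]
grip_width: 0.0632
clock: 25.2
tcp_pos: [0.5476, 0.2985, 0.0926]
ee_rot: [-0.714, -3.059, 0.0]
force: [0.8, 0.4, -0.7]
grip_width: 0.0634
```

```bash

python3 -m handwheel '{"travel":[[0,0,-1],[0,0,0],[0,0,0]],"rotation":[[0,0,0],[0,0,0],[0,0,0]]}'
python3 -m handwheel '{"travel":[[0,0,0],[0,0,0],[0,0,0],[0,0,0],[0,0,0]],"rotation":[[0,0,0],[0,0,0],[0,0,0],[0,0,0],[0,0,0]]}' 1 
python3 -m handwheel '{"travel":[[0,0,20],[0,0,35],[0,0,40],[0,0,15],[0,0,0]],"rotation":[[0,0,0],[0,0,0],[0,0,0],[0,0,0],[0,0,0]]}' >/dev/null
python3 -m handwheel '{"travel":[[0,0,0],[0,0,0]],"rotation":[[0,0,0],[0,0,0]]}' 
python3 - <<'E'
from h import *
p=snap("wrist");s=robot.read_state();save(p,"g8")
print(s["tcp_pos"]);circ(p,"green",(.546,.299),.086);marks(p,["strainer_center"])
p=snap("side");save(p,"s8");circ(p,"green",(.546,.299),.086);marks(p,["strainer_center"])
a=cv2.imread("pics/g8.png")[60:300,160:480];b=p["frame"][100:260,200:360,::-1]
cv2.imwrite("pics/g8c.png",np.hstack([cv2.resize(a,(400,300)),cv2.resize(b,(300,300))]))
E
```

```text
clock: 25.45
tcp_pos: [0.5478, 0.2986, 0.0924]
ee_rot: [0.714, 3.059, 0.0]
force: [-2.1, -1.9, 5.8]
grip_width: 0.0633
clock: 25.87
tcp_pos: [0.5476, 0.2985, 0.0916]
ee_rot: [-0.714, -3.059, 0.0]
force: [0.0, 0.3, 0.2]
grip_width: 0.0876
clock: 26.45
tcp_pos: [0.5469, 0.2982, 0.2005]
ee_rot: [-0.714, -3.058, 0.002]
force: [0.1, -0.2, -0.4]
grip_width: 0.088
[0.54669715 0.29807272 0.19999608]
green c [0.5464 0.2983] r 0.0314 rms 0.0001 n 36 px [318. 194.]
strainer_center 0.79 [0.5471 0.2961 0.0584] [316. 188.]
green none
strainer_center 0.55 [0.5472 0.2972 0.0617] [264. 168.]
strainer_center 0.26 [0.5466 0.2942 0.0066] [266. 182.]
```

View pics/g8c.png

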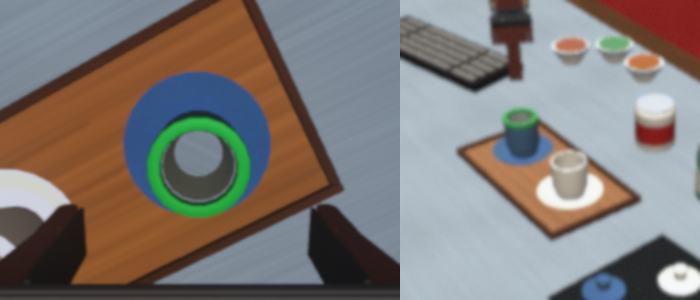

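```bash

python3 -m handwheel '{"travel":[[-8.3,-37,0],[-8.3,-37,0],[-8.3,-37,0],[-8.3,-37,0],[-8.3,-37,0]],"rotation":[[0,0,0],[0,0,0],[0,0,0],[0,0,0],[0,0,0]]}' >/dev/null
python3 -m handwheel '{"travel":[[-8.3,-37,0],[-8.3,-37,0],[-8.3,-37,0],[-8.3,-37,0],[-8.3,-37,0]],"rotation":[[0,0,0],[0,0,0],[0,0,0],[0,0,0],[0,0,0]]}' >/dev/null
python3 -m handwheel '{"travel":[[-8.3,-36.6,0],[0,0,0],[0,0,0],[0,0,0]],"rotation":[[0,0,0],[0,0,0],[0,0,0],[0,0,0]]}'
python3 - <<'E'
from h import *
p=snap("wrist");s=robot.read_state()
print(s["tcp_pos"]); circ(p,"blue",(.455,-.108),.0145)
E
```

```text
clock: 27.82
tcp_pos: [0.4562, -0.1079, 0.2012]
ee_rot: [-0.716, -3.058, -0.001]
force: [-0.3, 0.6, 0.4]
grip_width: 0.088
[ 0.4563532  -0.10734616  0.20129052]
blue c [ 0.4555 -0.1091] r 0.0329 rms 0.0001 n 35 px [317. 176.]
```

```bash

python3 -m handwheel '{"travel":[[-0.5,-1,-36],[0,0,-40],[0,0,-40],[0,0,-25],[0,0,0]],"rotation":[[0,0,0],[0,0,0],[0,0,0],[0,0,0],[0,0,0]]}' 
python3 -m handwheel '{"travel":[[0,0,-8],[0,0,-6],[0,0,-3],[0,0,-3],[0,0,0]],"rotation":[[0,0,0],[0,0,0],[0,0,0],[0,0,0],[0,0,0]]}' 
python3 -m handwheel '{"travel":[[0,0,0],[0,0,0],[0,0,0]],"rotation":[[0,0,0],[0,0,0],[0,0,0]]}' 
```

```text
clock: 28.28
tcp_pos: [0.4529, -0.1067, 0.0564]
ee_rot: [-0.708, -3.052, -0.001]
force: [-0.8, -0.5, -0.2]
grip_width: 0.088
clock: 28.7
tcp_pos: [0.4564, -0.1091, 0.0413]
ee_rot: [0.714, 3.058, -0.0]
force: [-0.7, -0.2, -1.5]
grip_width: 0.0879
clock: 28.95
tcp_pos: [0.4562, -0.1092, 0.0412]
ee_rot: [0.714, 3.058, -0.0]
force: [0.8, -0.2, 0.3]
grip_width: 0.0878
```

```bash

python3 -m handwheel '{"travel":[[0,0.5,-1.2],[0,0,-1],[0,0,0]],"rotation":[[0,0,0],[0,0,0],[0,0,0]]}' 
python3 -m handwheel '{"travel":[[0,0,0],[0,0,0],[0,0,0],[0,0,0],[0,0,0]],"rotation":[[0,0,0],[0,0,0],[0,0,0],[0,0,0],[0,0,0]]}' 0
python3 -m handwheel '{"travel":[[0,0,0],[0,0,0],[0,0,0],[0,0,0],[0,0,0]],"rotation":[[0,0,0],[0,0,0],[0,0,0],[0,0,0],[0,0,0]]}'
python3 - <<'E'
from h import *
p=snap("wrist");s=robot.read_state();save(p,"g9")
print(s["tcp_pos"],s["grip_width"],s["force"]); circ(p,"blue",(.455,-.108),.0145);print(px(p,[*s["tcp_pos"][:2],.0145]))
cv2.imwrite("pics/g9c.png",cv2.imread("pics/g9.png")[120:360,160:480])
E
```

```text
clock: 29.2
tcp_pos: [0.4558, -0.1085, 0.0384]
ee_rot: [-0.714, -3.059, 0.0]
force: [0.0, -0.3, -0.1]
grip_width: 0.0879
clock: 29.62
tcp_pos: [0.4559, -0.1085, 0.0385]
ee_rot: [-0.714, -3.059, -0.0]
force: [0.2, -0.0, 0.8]
grip_width: 0.0577
clock: 30.03
tcp_pos: [0.4559, -0.1085, 0.0385]
ee_rot: [0.714, 3.059, -0.0]
force: [-0.8, -0.2, -0.3]
grip_width: 0.0247
[ 0.45585866 -0.10852396  0.03848104] 0.020865517761770855 [ 0.18193705 -0.03369225  0.203818  ]
blue c [ 0.4549 -0.1089] r 0.0323 rms 0.00025 n 36 px [317. 237.]
[318.93160429 238.31265843]
```

View pics/g9c.png

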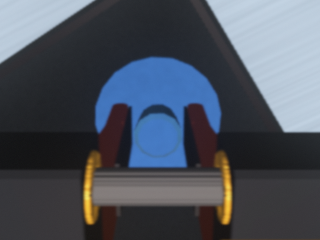

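```bash

python3 -m handwheel '{"travel":[[0,0,0],[0,0,12],[0,0,25],[0,0,30],[0,0,30]],"rotation":[[0,0,0],[0,0,0],[0,0,0],[0,0,0],[0,0,0]]}' 
python3 -m handwheel '{"travel":[[4,18,25],[6,27,20],[8,36,10],[8,36,8],[8,36,0]],"rotation":[[0,0,0],[0,0,0],[0,0,0],[0,0,0],[0,0,0]]}' >/dev/null
python3 -m handwheel '{"travel":[[8,36,0],[8,36,0],[8,36,0],[8,36,0],[8,36,0]],"rotation":[[0,0,0],[0,0,0],[0,0,0],[0,0,0],[0,0,0]]}' >/dev/null
python3 -m handwheel '{"travel":[[8,36,0],[7,24,0],[4,12,0],[0,0,0],[0,0,0]],"rotation":[[0,0,0],[0,0,0],[0,0,0],[0,0,0],[0,0,0]]}' >/dev/null
python3 -m handwheel '{"travel":[[0,0,0],[0,0,0]],"rotation":[[0,0,0],[0,0,0]]}'
python3 - <<'E'
from h import *
p=snap("wrist");s=robot.read_state();save(p,"g10");
z=s["tcp_pos"][2]-.024
print(s["tcp_pos"],s["grip_width"],s["force"]); circ(p,"blue",s["tcp_pos"],z,.04)
E
```

```text
clock: 30.5
tcp_pos: [0.455, -0.1083, 0.136]
ee_rot: [-0.714, -3.057, -0.0]
force: [0.1, -0.8, -0.9]
grip_width: 0.0199
clock: 31.92
tcp_pos: [0.5485, 0.2947, 0.1984]
ee_rot: [-0.716, -3.058, 0.001]
force: [0.1, 0.7, -1.1]
grip_width: 0.0203
[0.54865393 0.29486157 0.19853312] 0.019931187402162126 [ 0.45735963 -0.43612163 -1.5028707 ]
blue c [0.5461 0.295 ] r 0.0319 rms 0.00126 n 18 px [317. 234.]
```

```bash

python3 -m handwheel '{"travel":[[-2,4.1,-15],[0,0,-25],[0,0,-22],[0,0,-8],[0,0,-4]],"rotation":[[0,0,0],[0,0,0],[0,0,0],[0,0,0],[0,0,0]]}' 
python3 -m handwheel '{"travel":[[0,0,0],[0,0,0],[0,0,0]],"rotation":[[0,0,0],[0,0,0],[0,0,0]]}' 
python3 - <<'E'
from h import *
p=snap("side");f=p["frame"][:,:,::-1]
cv2.imwrite("pics/s11.png",cv2.resize(f[90:210,200:360],(800,600),interpolation=cv2.INTER_CUBIC));print(robot.read_state()["tcp_pos"])
E
```

```text
clock: 32.38
tcp_pos: [0.546, 0.2992, 0.1231]
ee_rot: [-0.715, -3.057, 0.003]
force: [-0.5, -0.1, -1.1]
grip_width: 0.0203
clock: 32.63
tcp_pos: [0.5477, 0.3008, 0.1259]
ee_rot: [0.714, 3.058, 0.002]
force: [-0.3, 0.1, -0.7]
grip_width: 0.0199
[0.54765394 0.30084124 0.12581405]
```

View pics/s11.png

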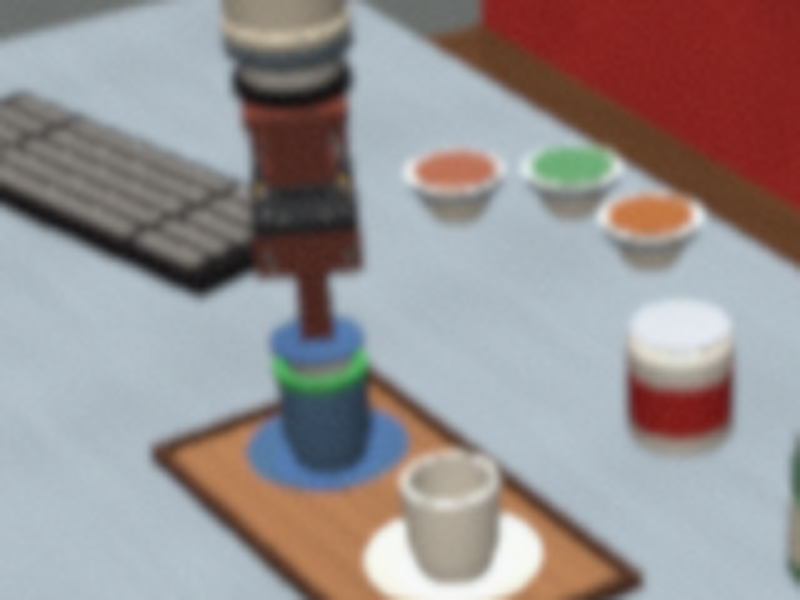

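The lid is level just above the strainer collar. I correct sideways and lower it.

```bash

python3 -m handwheel '{"travel":[[-1.1,-1.8,0],[0,0,-2],[0,0,-2],[0,0,-2],[0,0,0]],"rotation":[[0,0,0],[0,0,0],[0,0,0],[0,0,0],[0,0,0]]}' 
python3 -m handwheel '{"travel":[[0,0,-1],[0,0,-1],[0,0,-1],[0,0,-1],[0,0,0]],"rotation":[[0,0,0],[0,0,0],[0,0,0],[0,0,0],[0,0,0]]}' 
python3 -m handwheel '{"travel":[[0,0,-1],[0,0,0],[0,0,0]],"rotation":[[0,0,0],[0,0,0],[0,0,0]]}' 
python3 -m handwheel '{"travel":[[0,0,-1],[0,0,0],[0,0,0]],"rotation":[[0,0,0],[0,0,0],[0,0,0]]}' 
```

```text
clock: 33.1
tcp_pos: [0.5455, 0.2986, 0.118]
ee_rot: [-0.714, -3.059, 0.001]
force: [0.2, -0.4, -0.7]
grip_width: 0.0199
clock: 33.52
tcp_pos: [0.5457, 0.2987, 0.1142]
ee_rot: [-0.714, -3.059, 0.0]
force: [-0.3, -0.3, -0.5]
grip_width: 0.0203
clock: 33.77
tcp_pos: [0.5458, 0.2988, 0.1135]
ee_rot: [0.714, 3.059, -0.0]
force: [0.5, -0.3, -1.8]
grip_width: 0.0201
clock: 34.02
tcp_pos: [0.5459, 0.2988, 0.1125]
ee_rot: [0.714, 3.059, 0.0]
force: [-0.4, 0.4, 0.0]
grip_width: 0.0202
```

```bash

python3 -m handwheel '{"travel":[[0,0,-0.6],[0,0,0],[0,0,0]],"rotation":[[0,0,0],[0,0,0],[0,0,0]]}' 
python3 -m handwheel '{"travel":[[0,0,-0.6],[0,0,0],[0,0,0]],"rotation":[[0,0,0],[0,0,0],[0,0,0]]}' 
```

```text
clock: 34.27
tcp_pos: [0.5459, 0.2989, 0.1125]
ee_rot: [0.714, 3.059, 0.001]
force: [-1.1, -0.5, 4.8]
grip_width: 0.0202
clock: 34.52
tcp_pos: [0.5461, 0.2989, 0.1124]
ee_rot: [0.714, 3.059, 0.001]
force: [-2.4, -1.4, 9.9]
grip_width: 0.0202
```

```bash

python3 -m handwheel '{"travel":[[0,0,0.9],[0,0,0]],"rotation":[[0,0,0],[0,0,0]]}' 
python3 -m handwheel '{"travel":[[0,0,0],[0,0,0],[0,0,0],[0,0,0],[0,0,0]],"rotation":[[0,0,0],[0,0,0],[0,0,0],[0,0,0],[0,0,0]]}' 1 
python3 -m handwheel '{"travel":[[0,0,0],[0,0,5],[0,0,20],[0,0,35],[0,0,30]],"rotation":[[0,0,0],[0,0,0],[0,0,0],[0,0,0],[0,0,0]]}' >/dev/null
python3 -m handwheel '{"travel":[[0,0,0],[0,0,0],[0,0,0]],"rotation":[[0,0,0],[0,0,0],[0,0,0]]}' 
python3 - <<'E'
from h import *
p=snap("wrist");s=robot.read_state();save(p,"g12");print(s["tcp_pos"]);circ(p,"blue",(.546,.299),.0885,.04);marks(p,["blue_lid_center","white_cup_center"])
a=p["frame"][60:300,160:480,::-1];cv2.imwrite("pics/g12c.png",a)
E
python3 -m handwheel '{"travel":[[1.1,-37.9,0],[1.1,-37.9,0],[1.1,-37.9,0],[1.1,-37.9,0],[1.1,-37.9,0]],"rotation":[[0,0,0],[0,0,0],[0,0,0],[0,0,0],[0,0,0]]}' >/dev/null
python3 -m handwheel '{"travel":[[1.1,-37.9,0],[1.1,-37.9,0],[1.1,-37.9,0],[1.1,-37.9,0],[1.1,-37.9,0]],"rotation":[[0,0,0],[0,0,0],[0,0,0],[0,0,0],[0,0,0]]}' >/dev/null
python3 -m handwheel '{"travel":[[1.1,-37.9,0],[1.1,-37.9,0],[0,0,0],[0,0,0],[0,0,0]],"rotation":[[0,0,0],[0,0,0],[0,0,0],[0,0,0],[0,0,0]]}' 
python3 - <<'E'
from h import *
p=snap("wrist");s=robot.read_state();print(s["tcp_pos"]);circ(p,"white",(.56,-.155),.0145)
E
```

```text
clock: 34.68
tcp_pos: [0.5459, 0.2989, 0.1125]
ee_rot: [0.714, 3.059, 0.001]
force: [-0.4, -0.1, 5.0]
grip_width: 0.0202
clock: 35.1
tcp_pos: [0.5457, 0.2987, 0.1119]
ee_rot: [-0.714, -3.059, 0.0]
force: [-0.8, 0.1, -0.1]
grip_width: 0.0499
clock: 35.77
tcp_pos: [0.5454, 0.2986, 0.2019]
ee_rot: [-0.714, -3.059, 0.0]
force: [0.1, -0.9, -0.8]
grip_width: 0.0881
[0.5450127  0.29834924 0.2011539 ]
blue c [0.5437 0.2996] r 0.035 rms 0.00144 n 46 px [319. 193.]
blue_lid_center 0.82 [0.5446 0.2977 0.0974] [317. 198.]
white_cup_center 0.84 [0.5482 0.1377 0.0433] [165. 260.]
clock: 37.17
tcp_pos: [0.5583, -0.1556, 0.2011]
ee_rot: [-0.715, -3.057, -0.001]
force: [-0.2, -0.1, 0.0]
grip_width: 0.0879
[ 0.55843788 -0.15496213  0.20134502]
white c [ 0.5595 -0.1559] r 0.0326 rms 0.00011 n 31 px [318. 178.]
```

View pics/g12c.png

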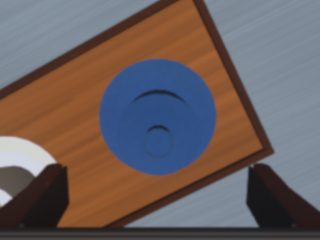

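Blue lid sits over the cup, centred, with no green visible and the network giving z .097 against .096 expected. Next, the white lid.

```bash

python3 -m handwheel '{"travel":[[1.4,-0.2,-36],[0,0,-40],[0,0,-40],[0,0,-25],[0,0,0]],"rotation":[[0,0,0],[0,0,0],[0,0,0],[0,0,0],[0,0,0]]}' >/dev/null
python3 -m handwheel '{"travel":[[0,0,-8],[0,0,-6],[0,0,-3],[0,0,-1],[0,0,0]],"rotation":[[0,0,0],[0,0,0],[0,0,0],[0,0,0],[0,0,0]]}' >/dev/null
python3 -m handwheel '{"travel":[[0,0,0],[0,0,0],[0,0,0]],"rotation":[[0,0,0],[0,0,0],[0,0,0]]}' 
```

```text
clock: 38.3
tcp_pos: [0.5607, -0.1564, 0.0438]
ee_rot: [0.714, 3.058, -0.0]
force: [-0.3, -0.2, -0.3]
grip_width: 0.0881
```

```bash

python3 -m handwheel '{"travel":[[-0.4,0.8,-2],[0,0,-2.2],[0,0,0],[0,0,0]],"rotation":[[0,0,0],[0,0,0],[0,0,0],[0,0,0]]}' 
python3 -m handwheel '{"travel":[[0,0,0],[0,0,0],[0,0,0],[0,0,0],[0,0,0]],"rotation":[[0,0,0],[0,0,0],[0,0,0],[0,0,0],[0,0,0]]}' 0 >/dev/null
python3 -m handwheel '{"travel":[[0,0,0],[0,0,0],[0,0,0],[0,0,0],[0,0,0]],"rotation":[[0,0,0],[0,0,0],[0,0,0],[0,0,0],[0,0,0]]}' >/dev/null
python3 -m handwheel '{"travel":[[0,0,0],[0,0,0]],"rotation":[[0,0,0],[0,0,0]]}'
python3 - <<'E'
from h import *
p=snap("wrist");s=robot.read_state();save(p,"g13")
circ(p,"white",(.56,-.1555),.0145);print(s["tcp_pos"],px(p,[*s["tcp_pos"][:2],.0145]))
E
```

```text
clock: 38.63
tcp_pos: [0.5597, -0.1554, 0.0387]
ee_rot: [-0.714, -3.059, -0.0]
force: [-0.2, -0.2, -0.3]
grip_width: 0.088
clock: 39.63
tcp_pos: [0.5599, -0.1554, 0.039]
ee_rot: [-0.714, -3.059, -0.0]
force: [-0.1, -0.6, 0.1]
grip_width: 0.02
white c [ 0.559  -0.1559] r 0.0321 rms 0.00038 n 32 px [317. 237.]
[ 0.56000686 -0.15540787  0.03900027] [318.94421419 238.01866454]
```

```bash

python3 -m handwheel '{"travel":[[0,0,5],[0,0,15],[0,0,25],[0,0,30],[0,0,30]],"rotation":[[0,0,0],[0,0,0],[0,0,0],[0,0,0],[0,0,0]]}' >/dev/null
python3 -m handwheel '{"travel":[[-1,16,25],[-1,26,20],[-1,34,10],[-2,36,0],[-2,36,0]],"rotation":[[0,0,0],[0,0,0],[0,0,0],[0,0,0],[0,0,0]]}' >/dev/null
python3 -m handwheel '{"travel":[[-2,36,0],[-1,36,0],[-1,34,0],[-1,26,0],[-1,13,0]],"rotation":[[0,0,0],[0,0,0],[0,0,0],[0,0,0],[0,0,0]]}' >/dev/null
python3 -m handwheel '{"travel":[[0,0,0],[0,0,0],[0,0,0]],"rotation":[[0,0,0],[0,0,0],[0,0,0]]}'
python3 - <<'E'
from h import *
p=snap("wrist");s=robot.read_state();save(p,"g14");print(s["tcp_pos"]);marks(p,["white_lid_center","white_cup_center"])
print(px(p,[.547,.1375,.077]))
cv2.imwrite("pics/g14c.png",p["frame"][60:300,160:480,::-1])
E
```

```text
clock: 41.18
tcp_pos: [0.5469, 0.1364, 0.1989]
ee_rot: [-0.715, -3.059, 0.001]
force: [0.4, -0.9, -0.5]
grip_width: 0.0199
[0.5469654  0.13616284 0.1989412 ]
white_lid_center 0.87 [0.5444 0.1405 0.185 ] [324. 238.]
white_cup_center 0.96 [0.5472 0.1389 0.0452] [321. 183.]
[319.70648236 192.0065846 ]
```

View pics/g14c.png

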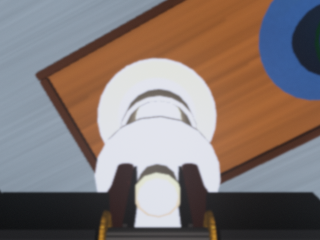

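```bash

python3 -m handwheel '{"travel":[[0,1.3,-15],[0,0,-25],[0,0,-25],[0,0,-12],[0,0,-5]],"rotation":[[0,0,0],[0,0,0],[0,0,0],[0,0,0],[0,0,0]]}' >/dev/null
python3 -m handwheel '{"travel":[[0,0,0],[0,0,0],[0,0,0]],"rotation":[[0,0,0],[0,0,0],[0,0,0]]}' 
```

```text
clock: 42.0
tcp_pos: [0.5479, 0.1389, 0.1182]
ee_rot: [0.714, 3.057, 0.001]
force: [-0.2, 0.3, 0.4]
grip_width: 0.0201
```

```bash

python3 -m handwheel '{"travel":[[-1,-1.4,-2],[0,0,-2],[0,0,-2],[0,0,-2],[0,0,0]],"rotation":[[0,0,0],[0,0,0],[0,0,0],[0,0,0],[0,0,0]]}' 
python3 -m handwheel '{"travel":[[0,0,-1],[0,0,-1],[0,0,0],[0,0,0]],"rotation":[[0,0,0],[0,0,0],[0,0,0],[0,0,0]]}' 
python3 -m handwheel '{"travel":[[0,0,-1],[0,0,0],[0,0,0]],"rotation":[[0,0,0],[0,0,0],[0,0,0]]}' 
python3 -m handwheel '{"travel":[[0,0,-1],[0,0,0],[0,0,0]],"rotation":[[0,0,0],[0,0,0],[0,0,0]]}' 
```

```text
clock: 42.42
tcp_pos: [0.5457, 0.1374, 0.1087]
ee_rot: [-0.714, -3.059, 0.0]
force: [-0.0, 0.1, -0.9]
grip_width: 0.02
clock: 42.75
tcp_pos: [0.5459, 0.1375, 0.1069]
ee_rot: [-0.714, -3.059, 0.0]
force: [-0.4, 0.1, -0.8]
grip_width: 0.0197
clock: 43.0
tcp_pos: [0.546, 0.1375, 0.1059]
ee_rot: [-0.714, -3.059, 0.0]
force: [0.2, 0.4, -0.8]
grip_width: 0.0201
clock: 43.25
tcp_pos: [0.5459, 0.1375, 0.1049]
ee_rot: [-0.714, -3.059, 0.0]
force: [0.1, -0.1, -0.7]
grip_width: 0.0206
```

```bash

python3 -m handwheel '{"travel":[[0,0,-0.8],[0,0,0],[0,0,0]],"rotation":[[0,0,0],[0,0,0],[0,0,0]]}' 
python3 -m handwheel '{"travel":[[0,0,-0.8],[0,0,0],[0,0,0]],"rotation":[[0,0,0],[0,0,0],[0,0,0]]}' 
```

```text
clock: 43.5
tcp_pos: [0.5459, 0.1375, 0.1041]
ee_rot: [-0.714, -3.059, 0.0]
force: [0.9, 0.5, 0.8]
grip_width: 0.0201
clock: 43.75
tcp_pos: [0.5461, 0.1375, 0.1039]
ee_rot: [0.714, 3.059, 0.0]
force: [-1.0, -0.5, 4.6]
grip_width: 0.02
```

Contact is at the expected height, so I release, lift and move clear.

```bash

python3 -m handwheel '{"travel":[[0,0,0.4],[0,0,0]],"rotation":[[0,0,0],[0,0,0]]}' 
python3 -m handwheel '{"travel":[[0,0,0],[0,0,0],[0,0,0],[0,0,0],[0,0,0]],"rotation":[[0,0,0],[0,0,0],[0,0,0],[0,0,0],[0,0,0]]}' 1 >/dev/null
python3 -m handwheel '{"travel":[[0,0,0],[0,0,5],[0,0,20],[0,0,35],[0,0,30]],"rotation":[[0,0,0],[0,0,0],[0,0,0],[0,0,0],[0,0,0]]}' >/dev/null
python3 -m handwheel '{"travel":[[0,0,35],[-5,10,35],[-10,15,35],[0,0,0],[0,0,0]],"rotation":[[0,0,0],[0,0,0],[0,0,0],[0,0,0],[0,0,0]]}' 
python3 - <<'E'
from h import *
L=["blue_cup_center","white_cup_center","strainer_center","blue_lid_center","white_lid_center","blue_saucer","white_saucer"]
P=[]
for c in("wrist","top","side"):
    p=snap(c);print(c);marks(p,L,.4);P.append(p["frame"][:,:,::-1])
b=cv2.resize(P[2][100:240,200:360],(480,420),interpolation=cv2.INTER_CUBIC)
a=cv2.resize(P[0][60:330,200:380] if 0 else P[0],(480,300))[:180]
cv2.imwrite("pics/fin.png",np.vstack([a,b]))
E
```

```text
clock: 43.92
tcp_pos: [0.5461, 0.1375, 0.104]
ee_rot: [0.714, 3.059, 0.0]
force: [-1.3, -0.1, 1.9]
grip_width: 0.0197
clock: 45.17
tcp_pos: [0.5317, 0.1633, 0.3014]
ee_rot: [0.712, 3.055, 0.004]
force: [-0.7, -0.7, -0.9]
grip_width: 0.0875
wrist
blue_lid_center 0.78 [0.5437 0.299  0.0968] [448. 122.]
white_lid_center 0.65 [0.5449 0.1401 0.0898] [303. 192.]
top
white_cup_center 0.58 [0.5473 0.1411 0.0462] [253. 193.]
white_cup_center 0.56 [ 0.7165 -0.3819  0.0367] [458. 124.]
blue_lid_center 0.57 [0.5441 0.2975 0.0964] [185. 193.]
white_lid_center 0.61 [0.5414 0.1386 0.0864] [251. 193.]
white_lid_center 0.57 [ 0.284  -0.2144  0.0164] [396. 296.]
blue_saucer 0.67 [0.5473 0.3023 0.0065] [194. 195.]
blue_saucer 0.66 [0.5485 0.1393 0.042 ] [254. 192.]
white_saucer 0.75 [0.5506 0.1342 0.0058] [258. 193.]
white_saucer 0.46 [0.5446 0.1368 0.0465] [255. 194.]
side
blue_cup_center 0.74 [0.548  0.2986 0.0444] [264. 172.]
white_cup_center 0.87 [ 0.7141 -0.3823  0.0357] [450. 267.]
white_cup_center 0.68 [0.5488 0.1348 0.0468] [290. 193.]
blue_lid_center 0.55 [0.5443 0.2988 0.0922] [262. 160.]
white_lid_center 0.79 [ 0.2839 -0.2165  0.0127] [273. 305.]
white_lid_center 0.6 [0.5496 0.1369 0.0877] [289. 182.]
white_lid_center 0.47 [ 0.7567 -0.1901 -0.0014] [409. 234.]
blue_saucer 0.52 [0.5437 0.2965 0.0069] [264. 182.]
white_saucer 0.84 [0.5482 0.1331 0.0083] [291. 204.]
```

View pics/fin.png

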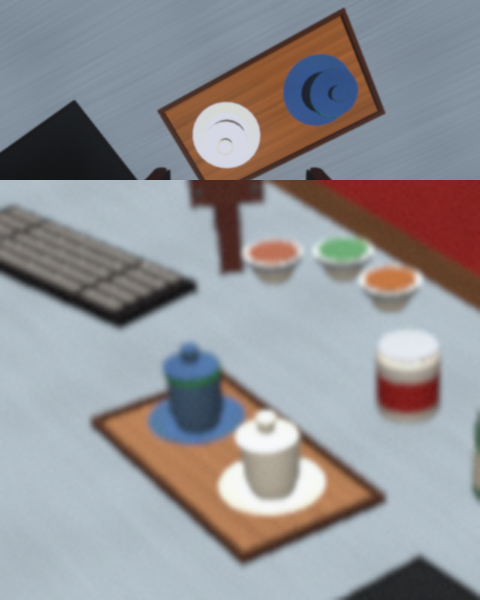

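Both lids look level and home: blue lid at z about .095 (expected .096), white lid about .088 (expected .087). They are centred and the gripper is clear, so I hand in.

```bash
python3 -m handwheel '{"travel":[[0,0,0],[0,0,0],[0,0,0],[0,0,0],[0,0,0]],"rotation":[[0,0,0],[0,0,0],[0,0,0],[0,0,0],[0,0,0]]}' && python3 -c "
from rig import robot
print(robot.job_done())"
```

```text
clock: 46.78
tcp_pos: [0.531, 0.1625, 0.2988]
ee_rot: [0.714, 3.059, -0.0]
force: [-0.2, 0.6, 0.4]
grip_width: 0.0879
the job is handed in; nothing more can be done
None
```

The tray is laid up and the job is handed in at 46.8 s of the 144 s allowed; the hand-in reports no verdict. Each cup stands in the saucer of its own colour, the strainer hangs in the blue cup, and each lid is on its own cup. Everything was released and the gripper is clear.

- **Contact:** every set-down touched within about 1 mm of the expected height, with at most about 10 N read at the wrist afterwards.
- **Final position:** in the last pictures both lids look level. Blue lid centre read z 0.092–0.097 m (0.096 expected). White lid centre read 0.086–0.090 m (0.087 expected).
- **Centring:** the network readings put the parts within a few mm of each other. The widest are the white lid and white cup in the top view (about 6 mm apart) and the white cup and white saucer there (about 7–8 mm). The limits are 10 mm and 12 mm, and the network itself is good to about 4 mm.
- **Disagreements:** one circle fit on the strainer's collar, taken after it was hung, came out about 0.7 mm small in radius, which would mean it sat a few mm low. The contact height and the two main network readings (z 0.058 and 0.062 m, 0.0605 expected) did not support that.
- **Not re-measured:** I did not re-measure the teapot, tea jar or tin at the end; the arm stayed well clear of them.

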